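# Load the billet carriage and hold its index plunger out

### The job

Feed the three round steel blanks from the in-feed deck, kept standing, into single file between the carriage's guide rods, closed up against each other and against the brick stop at the far end. Then take the black knob of the index plunger, pull it straight up to the end of its travel so that the pin is clear of its hole in the carriage, and finish like that, still holding the knob up, so that I can run the carriage into the heating coil myself: leave the carriage where it stands. Do not disturb the other tools and parts lying about.

Things in the scene. Friction and masses are not known exactly. Their poses are not given: they have to be found in the camera images.
- feed_table: bench feed table of an induction heater, fixed; grey base plate 220 x 640 mm. Origin on the bench top (z = 0) under the lane's centre line, at the narrow end of the lead-in. Its -y is the feed direction: deck (y +18 to +280 mm), carriage, then copper coil and grey heat station (y below -0.21; 185 mm tall). z up. Deck top 28 mm above the bench, carriage top 1 mm lower
- deck (a point): middle of the top of the steel in-feed deck, a flat plate without edges, 240 mm in x, 262 mm in y (feed_table y +18 to +280 mm), 28 mm above the bench; axes as feed_table. Besides blanks and lead-in only low parts (24 mm or less) lie on it
- mouth (a point): narrow end of the lead-in, deck level, on the lane's centre line (feed_table origin); axes as feed_table. Lead-in: 8 mm rods, up to 36 mm above the deck, flaring from 41 mm apart (clear) here to about 112 mm apart at feed_table y = +60 mm, posts behind them
- stop (a point): middle of the brick stop's face at the carriage's top (feed_table y = -104 mm with the carriage at its loading place); axes as feed_table: a blank in the lane has y > 0 here. Lane on the carriage: 8 mm guide rods 41 mm apart (clear), up to 36 mm above it. Three blanks in file have centres 19, 57 and 95 mm from the stop, the last one's back then 10 mm before the lead-in's narrow end
- blank_a: dark steel blank, a solid round bar end 38 mm in diameter and 52 mm tall, about 0.46 kg (0.4 to 0.53), standing upright on the in-feed deck; origin at the centre of its underside, z along the bar. The three are alike and may go in in any order
- blank_b: a blank like blank_a
- blank_c: a blank like blank_a
- pull_knob: black fluted round knob on top of the index plunger, 30 mm in diameter, 22 mm high, axis upright; origin at its middle, 103 mm above the bench when home. It sits 8 mm above the plunger's 20 mm barrel on a cast bracket beside the lane (feed_table x = +66, y = -100 mm; arm 56 mm wide, top 64 mm above the bench). Nothing else near is as high; blanks in the lane (tops at 80 mm) are 30 mm or more away
- plunger (a joint): pull of the plunger, m: 0 = home, the 12 mm pin 10 mm deep in the bushed hole of the carriage; clear of the hole from 0.010; 0.018 = end of travel. A spring pushes it home: about 8 N at 0, rising to 14 N at 0.018, and about 1 N more for its weight
- carriage (a joint): run of the carriage, m: 0 = loading place, where the plunger's pin locks it (half a millimetre of play); grows towards the coil (feed_table -y), up to 0.17. Unlocked, it slides at about 3 N and stays where it is left
- drift: bystander: steel drift punch 12 mm thick, 120 mm long, lying near one edge of the in-feed deck; origin at the middle of its length
- nut: bystander: large hexagon nut, 46 mm across and 24 mm high, lying near the other edge of the in-feed deck
- hammer: bystander: hammer with wooden handle, 300 mm long, lying on the bench
- horseshoe: bystander: horseshoe, about 140 mm, lying on the bench
- offcut: bystander: square bar offcut 32 x 32 x 70 mm standing on the bench; not one of the blanks
- flux_tin: bystander: metal tin 72 mm in diameter, 75 mm tall, standing on the bench
- tongs: bystander: iron smith's tongs, 380 mm long, lying on the bench

How it is judged:
By the outcome, as a careful person would: the job done as asked, in the order asked, and still so for the second after the job is handed in, while the arm keeps its last pose, push and grip.
It also fails if it takes over 72 s, if anything falls off the work surface, if the arm or the gripper's body presses on something with over 40 N, if the wrist force passes 120 N, or if a joint passes its speed limit or range.

### The arm

A 6-joint arm with a two-finger parallel gripper is mounted at the origin on the work surface. World frame = base frame: x ahead of the robot, y to its left, z up, the work surface at z = 0. Lengths are in m, angles in rad, forces in N, time in s.
With the tool pointing down it reaches from about 0.3 to 0.775 m from the base axis. Payload 14.6 kg.
Tool frame: the origin (TCP) lies at the very end of the fingers, on their centre line; the grasp point (between the pads) lies 19 mm behind it; y points along the fingers, x is the direction in which the jaws open and shut, and the axes are right-handed (so a half turn about y gives the same grasp; the last joint's range is limited). The gripper opens to 85 mm and grips with 20 to 120 N. Pads are 22 mm wide; open, the fingers measure 114 mm over their backs; the gripper's body (76 mm by 85 mm) begins 54 mm behind the grasp point. The pads swing forward as they close: fully open they stand 13 mm farther back than shut.
Start: joints at [-1.33, 0.3, 1.521, -0, 1.321, -0.067], TCP at [0.167, -0.524, 0.231] pointing down, gripper open.
Joint ranges: [-3.03, 3.03], [-0.79, 2.21], [0.23, 2.52], [-1.04, 4.18], [0, 3.07], [-2.55, 2.55]. Speed limits (rad/s): [2.22, 2.22, 2.57, 3.14, 3.14, 3.14].

### API

Orientations are given as [roll, pitch, yaw] about the fixed x, y, z axes, in that order (R = Rz(yaw) Ry(pitch) Rx(roll)).
In Python, from workcell import manip gives the robot as it stands.
- The arm moves only by the shell command python3 -m crank 'ROWS' [FORCE]. ROWS is JSON, a list of rows, each a list of 3 entries, a list of its own where there are three numbers: the finger opening in m, from 0 to 0.0854, then the shift along the tool's x, y, z in m, then the turn, a rotation vector about the tool's x, y, z in rad. In form: [[fingers, [x, y, z], [ax, ay, az]], ...]. A call has exactly 5 rows; each row shifts and turns the pose as measured when the row begins, along the tool's axes as they then stand; what a row does not reach is not made up. A row lasts 1/12 s, in which the tool goes at most 41.7 mm and 7.16 degrees, less where a joint would pass 70% of its speed; a pose out of reach is approached as far as the arm can. A call with a gripper value outside its range is refused whole. The fingers move at their own pace and stop on an object; FORCE is the grip in N (left out, the last holds). Time passes only in rows, so rows that do not move let the fingers close, or fill a call up. It gives the time, the measured TCP pose, the force and the opening at its end, in the units of the state.
- manip.sense(): the state, without advancing time (a new reading comes with each control period).
- manip.camera(name): name is "side" or "top" or "wrist"; returns the picture (384x512x3 uint8, red, green, blue); there is no depth.
- manip.camera_info(name): a dict with "fx", "fy", "cx", "cy" (pixels), "world_from_camera" (4x4, takes a point from camera to world coordinates). Camera axes: x right, y down, z forward; pixel columns grow to the right and rows downward; lengths in m; the calibration is good to about 2 mm. A picture is of the moment at which its call begins: read the wrist's pose just before it. camera_info takes no time and is no camera call; for the wrist camera it gives the pose at the moment of the call.
- manip.job_done(): hands the job in, once; it reports no verdict.
Trained networks look in the newest picture that a camera, given by its name, has taken for a name from the list of things; names that differ only in an ending like _2 or _b are one class to them, and where a whole thing is asked for, a point or a joint stands for the part that bears it (a point fixed in the world has none). Each returns a list of dicts, best first, with "p" (0 to 1); they miss things now and then, are a little off and sometimes report something else, mostly with a low value. They report only what shows in the picture. A call takes as long as a camera call.
- manip.recognise(label, camera): "bbox" ([left, top, width, height] in pixels, round what is visible of it).
The state is a dict: "time_s": time; "joint_pos": joint angles; "joint_velocities": joint speeds; "tau": joint torques, N m; "position": TCP position; "eef_rot": TCP orientation; "force": force on the tool from outside, world axes, zero at the start; "moment": the same for the moment, N m; "gripper_width": opening from 0.0 (shut) to 1.0 (fully open).
Only numpy, scipy, OpenCV 4.12 (cv2) and the standard library are available. Lean on these libraries where they do the work, as an engineer would, in place of code of your own. Each camera call takes 0.05 s, during which the arm holds its last target. There are 200 camera calls.

## Working session

There is one attempt and no reset: what is moved stays moved. The work goes in short steps, Python scripts to look and compute and a shell command to move; the robot and the scene stay as the last step left them, time stands still between calls to the robot, and variables do not carry over. Pictures are saved under pics/ and viewed, about 8 in all and at most 12, crops included, and the job is handed in when it is done.

```bash
ls; mkdir -p pics; cat > h.py <<'E'
from workcell import manip
import numpy as np, cv2
def snap(n,f):
    im=manip.camera(n); cv2.imwrite('pics/'+f,im[:,:,::-1]); return im
def ray(n,u,v,info=None):
    i=info or manip.camera_info(n); T=np.array(i['world_from_camera'])
    d=T[:3,:3]@np.array([(u-i['cx'])/i['fx'],(v-i['cy'])/i['fy'],1]); return T[:3,3],d
def at(n,u,v,z,info=None):
    o,d=ray(n,u,v,info); return o+d*(z-o[2])/d[2]
def proj(n,p,info=None):
    i=info or manip.camera_info(n); T=np.linalg.inv(np.array(i['world_from_camera'])); c=T[:3,:3]@np.array(p)+T[:3,3]
    return i['cx']+i['fx']*c[0]/c[2], i['cy']+i['fy']*c[1]/c[2]
E
python3 - <<'E'
from h import *
np.set_printoptions(precision=3,suppress=True)
for n in('top','side'):
    im=snap(n,n+'0.png'); i=manip.camera_info(n); print(n,i['fx'],np.array(i['world_from_camera']))
    for l in('blank_a','pull_knob','nut','drift','feed_table','carriage'):
        print(l,[(np.round(r['bbox'],0).tolist(),round(r['p'],2)) for r in manip.recognise(l,n)][:5])
a=cv2.imread('pics/top0.png');cv2.imwrite('pics/top0b.png',cv2.resize(a,(800,600)))
print(manip.sense())
E
```

```text
pics
top 496.8558875646266 [[ 0.009 -0.993  0.114  0.331]
 [-1.    -0.008  0.008  0.068]
 [-0.007 -0.114 -0.993  1.931]
 [ 0.     0.     0.     1.   ]]
blank_a [([251.0, 183.0, 10.0, 11.0], 0.54), ([220.0, 191.0, 6.0, 12.0], 0.39)]
pull_knob []
nut [([259.0, 157.0, 16.0, 13.0], 0.71)]
drift [([240.0, 212.0, 32.0, 5.0], 0.39)]
feed_table [([231.0, 158.0, 9.0, 10.0], 0.61), ([204.0, 152.0, 234.0, 82.0], 0.57)]
carriage [([275.0, 171.0, 43.0, 42.0], 0.64)]
side 483.35630461059213 [[ 0.981 -0.137  0.14   0.346]
 [-0.196 -0.724  0.662 -0.863]
 [ 0.011 -0.676 -0.737  1.158]
 [ 0.     0.     0.     1.   ]]
blank_a [([269.0, 172.0, 10.0, 16.0], 0.73), ([242.0, 192.0, 17.0, 19.0], 0.71), ([226.0, 163.0, 15.0, 17.0], 0.6)]
pull_knob [([277.0, 238.0, 11.0, 13.0], 0.61)]
nut [([273.0, 203.0, 21.0, 14.0], 0.65)]
drift [([215.0, 195.0, 7.0, 31.0], 0.51)]
feed_table [([213.0, 165.0, 113.0, 218.0], 0.72)]
carriage [([233.0, 226.0, 52.0, 51.0], 0.68)]
{'time_s': 0.7, 'joint_pos': array([-1.33 ,  0.3  ,  1.521, -0.   ,  1.321, -0.067]), 'joint_velocities': array([-0.   , -0.   ,  0.001, -0.001,  0.002,  0.001]), 'tau': array([ -0.001, -54.327, -36.195,  -0.   ,   0.001,   0.   ]), 'position': array([ 0.167, -0.524,  0.231]), 'eef_rot': array([-1.571,  0.   , -1.263]), 'force': array([-0.544, -0.331, -0.616]), 'moment': array([ 0.033, -0.039,  0.005]), 'gripper_width': 0.9993385141409593}
```

```bash
python3 - <<'E'
from h import *
a=cv2.imread('pics/top0.png')[140:245,195:445];b=cv2.imread('pics/side0.png')[150:384,180:370]
a=cv2.resize(a,None,fx=3,fy=3,interpolation=cv2.INTER_CUBIC)
cv2.imwrite('pics/a.png',a)
cv2.imwrite('pics/b.png',cv2.resize(b,None,fx=2.5,fy=2.5,interpolation=cv2.INTER_CUBIC))
E
```

```text
(no output)
```

View pics/a.png

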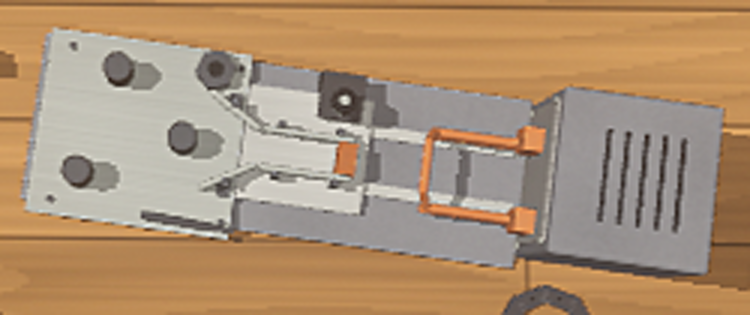

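View pics/b.png

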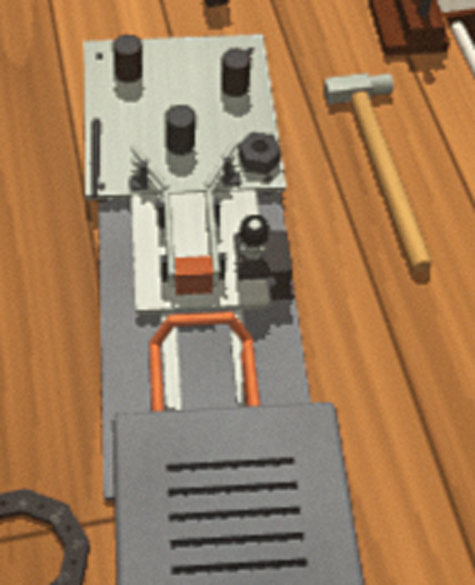

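The top crop shows the blanks at (118,66), (182,137) and (77,170), the nut at (217,70), the drift at (185,220) and the knob at (345,98), with the stop brick at (345,158). The side crop agrees: blanks at (127,58), (180,128) and (236,72), knob at (254,230).

```bash
python3 - <<'E'
from h import *
np.set_printoptions(precision=4,suppress=True)
T=lambda u,v:(195+u/3,140+v/3); S=lambda u,v:(180+u/2.5,150+v/2.5)
ct=np.array([at('top',*T(*p),.028)[:2] for p in[(50,28),(252,55),(228,238),(22,210)]])
cs=np.array([at('side',*S(*p),.028)[:2] for p in[(263,36),(286,187),(86,196),(83,42)]])
print(ct,cs)
loc=np.array([[120,280],[120,18],[-120,18],[-120,280]])/1e3
def fit(l,w):
    lc,wc=l.mean(0),w.mean(0); H=(l-lc).T@(w-wc); a=np.arctan2(H[0,1]-H[1,0],H[0,0]+H[1,1])
    R=np.array([[np.cos(a),-np.sin(a)],[np.sin(a),np.cos(a)]]); return R,wc-R@lc,a
for c in(ct,cs,(ct+cs)/2):
    R,t,a=fit(loc,c); print(a,t,np.abs(loc@R.T+t-c).max())
def tri(pt,ps):
    A=[];b=[]
    for n,p in(('top',pt),('side',ps)):
        o,d=ray(n,*p); d/=np.linalg.norm(d); M=np.eye(3)-np.outer(d,d); A.append(M);b.append(M@o)
    return np.linalg.solve(sum(A),sum(b))
W=[]
# top face centres
for nm,p,s in(('b1',(119,63),(236,55)),('b2',(184,133),(180,115)),('b3',(75,166),(127,43)),('knob',(345,98),(254,222)),('nut',(217,68),(259,148)),('drift',(185,220),(96,158))):
    w=tri(T(*p),S(*s)); print(nm,w,'feed',R.T@(w[:2]-t))
print('knob',R@[.066,-.1]+t,'stop',R@[0,-.104]+t)
E
```

```text
[[ 0.678   0.2615]
 [ 0.6445 -0.0003]
 [ 0.4082  0.0294]
 [ 0.4418  0.2928]] [[ 0.682   0.2539]
 [ 0.6481 -0.0024]
 [ 0.4117  0.0288]
 [ 0.4438  0.2871]]
-0.12758803251519552 [ 0.5241 -0.0019] 0.0018011101401603016
-0.13092274869129958 [ 0.527  -0.0059] 0.002144392752317481
-0.12924818756381976 [ 0.5256 -0.0039] 0.0010694177855690157
b1 [0.6232 0.1682 0.0876] feed [0.0747 0.1833]
b2 [0.5361 0.0861 0.0832] feed [-0.0011  0.0906]
b3 [0.494  0.2217 0.0804] feed [-0.0604  0.2196]
knob [ 0.5777 -0.1113  0.1185] feed [ 0.0656 -0.0998]
nut [0.6244 0.045  0.0502] feed [0.0917 0.0612]
drift [0.4312 0.0844 0.0284] feed [-0.1049  0.0754]
knob [ 0.5781 -0.1116] stop [ 0.5122 -0.107 ]
```

Both views agree to about 3 mm: feed_table is at (0.5256, -0.0039) with yaw -0.129. I'll turn the jaws across the lane while moving over.

```bash
cat >> h.py <<'E'
np.set_printoptions(precision=4,suppress=True)
a0=-0.1292; t0=np.array([.5256,-.0039]); R0=np.array([[np.cos(a0),-np.sin(a0)],[np.sin(a0),np.cos(a0)]])
def st(*tg):
    """feed-frame TCP, yaw; tool-axes distance to target (feed x,y, z)"""
    s=manip.sense(); p=s['position']; f=R0.T@(p[:2]-t0)
    print('t',round(s['time_s'],2),'feed',f,'z',p[2].round(4),'rpy',s['eef_rot'],'F',s['force'].round(1),'grip',round(s['gripper_width']*85.4,1))
    if tg:
        from scipy.spatial.transform import Rotation as Ro
        R=Ro.from_euler('xyz',s['eef_rot']).as_matrix()
        w=np.r_[R0@np.array(tg[:2])+t0,tg[2]]; print('tool shift',(R.T@(w-p)).round(4),'ay',round(s['eef_rot'][2]-a0,4))
E
python3 -m crank '[[0.0854,[0,0,0.03],[0,-0.113,0]],[0.0854,[0,0,0.03],[0,-0.113,0]],[0.0854,[0,0,0.03],[0,-0.113,0]],[0.0854,[0,0,0.03],[0,-0.113,0]],[0.0854,[0,0,0.03],[0,-0.113,0]]]' 40
python3 -m crank '[[0.0854,[0,0,0.03],[0,-0.113,0]],[0.0854,[0,0,0.03],[0,-0.113,0]],[0.0854,[0,0,0.03],[0,-0.113,0]],[0.0854,[0,0,0.03],[0,-0.113,0]],[0.0854,[0,0,0.03],[0,-0.113,0]]]'
python3 -c "
from h import *
st(0,.09,.2)"
```

```text
time_s: 1.12
position: [0.2945, -0.4488, 0.2308]
eef_rot: [-1.572, 0.0, -0.686]
force: [0.8, -0.1, 0.3]
gripper_width: 1.003
time_s: 1.53
position: [0.3632, -0.3096, 0.2301]
eef_rot: [-1.571, 0.0, -0.091]
force: [0.5, -0.1, 0.6]
gripper_width: 0.998
t 1.53 feed [-0.1217 -0.3241] z 0.2301 rpy [-1.5713  0.0003 -0.0911] F [ 0.5 -0.1  0.6] grip 85.2
tool shift [0.1373 0.0299 0.4092] ay 0.0381
```

```bash

python3 -m crank '[[0.0854,[0.012,0,0.037],[0,0.038,0]],[0.0854,[0.012,0,0.037],[0,0,0]],[0.0854,[0.012,0,0.037],[0,0,0]],[0.0854,[0.012,0,0.037],[0,0,0]],[0.0854,[0.012,0,0.037],[0,0,0]]]' 40
python3 -m crank '[[0.0854,[0.012,0,0.037],[0,0,0]],[0.0854,[0.012,0,0.037],[0,0,0]],[0.0854,[0.012,0,0.037],[0,0,0]],[0.0854,[0.012,0,0.037],[0,0,0]],[0.0854,[0.012,0,0.037],[0,0,0]]]'
python3 -c "
from h import *
st(0,.09,.2)
i=manip.camera_info('wrist')
im=snap('wrist','w1.png')
import json;json.dump({k:(np.array(v).tolist()) for k,v in i.items()},open('w1.json','w'))
for l in('blank_a','nut','drift','pull_knob'): print(l,[(np.round(r['bbox'],0).tolist(),round(r['p'],2)) for r in manip.recognise(l,'wrist')][:5])
print(np.array(i['world_from_camera']),i['fx'])
"
```

```text
time_s: 1.95
position: [0.4445, -0.1248, 0.2309]
eef_rot: [-1.572, -0.002, -0.121]
force: [1.0, 0.2, 0.3]
gripper_width: 1.003
time_s: 2.37
position: [0.5285, 0.062, 0.2321]
eef_rot: [-1.572, -0.005, -0.121]
force: [0.9, -1.5, -0.6]
gripper_width: 0.998
t 2.37 feed [-0.0057  0.0657] z 0.2321 rpy [-1.5724 -0.0048 -0.1206] F [ 0.9 -1.5 -0.6] grip 85.2
tool shift [0.0057 0.0321 0.0243] ay 0.0086
blank_a [([171.0, 0.0, 47.0, 28.0], 0.93), ([317.0, 13.0, 55.0, 47.0], 0.91), ([238.0, 118.0, 41.0, 46.0], 0.91)]
nut [([324.0, 138.0, 50.0, 53.0], 0.73)]
drift [([158.0, 94.0, 13.0, 111.0], 0.58)]
pull_knob [([307.0, 310.0, 37.0, 38.0], 0.95), ([240.0, 118.0, 42.0, 43.0], 0.17)]
[[ 0.9928 -0.1161 -0.0307  0.5356]
 [-0.12   -0.9476 -0.2961  0.1399]
 [ 0.0053  0.2976 -0.9547  0.3739]
 [ 0.      0.      0.      1.    ]] 314.4005351650994
```

View pics/w1.png

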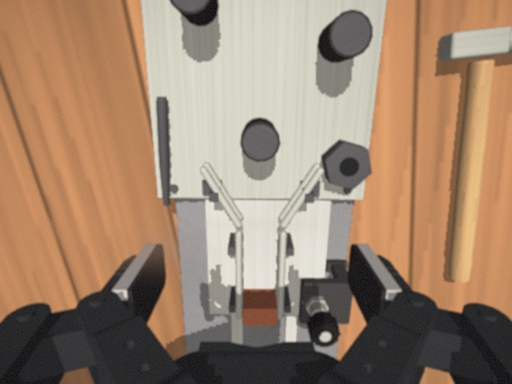

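Wrist view: the near blank's top is at (260,139), the right one at (353,34) and the left one partly cut off at (195,5). The mouth bends are at (240,222) and (281,222), the knob at (322,325), and the brick's top edge at (243..278,290).

```bash
python3 -c "
from h import *
import json;i=json.load(open('w1.json'))
f=lambda u,v,z:(R0.T@(at('wrist',u,v,z,i)[:2]-t0)).round(4)
print('b2',f(260,139,.08),'b1',f(353,34,.08))
print('mouth L/R',f(240,222,.064),f(281,222,.064),'lane',f(239.5,280,.063),f(281,280,.063),'knob',f(321,327,.114),'nut',f(346,160,.052))
print('deck edge corners',f(158,199,.028),f(364,199,.028))
st(0,.09,.2)
"
```

```text
b2 [-0.0032  0.1003] b1 [0.0748 0.1901]
mouth L/R [-0.0232  0.0092] [0.0206 0.0095] lane [-0.0243 -0.0629] [ 0.023  -0.0627] knob [ 0.0599 -0.083 ] nut [0.0875 0.0749]
deck edge corners [-0.12    0.0219] [0.12   0.0236]
t 2.62 feed [-0.006   0.0633] z 0.2317 rpy [-1.5727 -0.0039 -0.1203] F [-0.6  0.4  0. ] grip 85.3
tool shift [0.0061 0.0317 0.0267] ay 0.0089
```

```bash

python3 -m crank '[[0.0854,[0.004,0.02,0.03],[0,0.009,0]],[0.0854,[0,0.03,0],[0,0,0]],[0.0854,[0,0.03,0],[0,0,0]],[0.0854,[0,0.03,0],[0,0,0]],[0.0854,[0,0.03,0],[0,0,0]]]' 40
python3 -c "
from h import *
st(-.002,.093,.048)"
```

```text
time_s: 3.03
position: [0.5397, 0.0837, 0.0953]
eef_rot: [-1.57, -0.02, -0.138]
force: [1.1, -0.2, 0.0]
gripper_width: 1.001
t 3.03 feed [0.0027 0.0887] z 0.0953 rpy [-1.5696 -0.0197 -0.1384] F [ 1.1 -0.2  0. ] grip 85.5
tool shift [-0.0057  0.0472  0.0042] ay -0.0092
```

```bash
sed -i "s/,'ay',round(s\['eef_rot'\]\[2\]-a0,4))/,'rot',(Ro.from_matrix(R.T)*Ro.from_euler('xyz',[-np.pi\/2,0,a0])).as_rotvec().round(4))/" h.py
python3 -m crank '[[0.0854,[-0.006,0.024,0.004],[0,-0.009,0.02]],[0.0854,[0,0.023,0],[0,0,0]],[0.0854,[0,0,0],[0,0,0]],[0.05,[0,0,0],[0,0,0]],[0.036,[0,0,0],[0,0,0]]]' 40
python3 -m crank '[[0.03,[0,0,0],[0,0,0]],[0.03,[0,0,0],[0,0,0]],[0.03,[0,0,0],[0,0,0]],[0.03,[0,0,0],[0,0,0]],[0.03,[0,0,0],[0,0,0]]]' 40
python3 -c "
from h import *
st(0,.048,.052)"
```

```text
time_s: 3.45
position: [0.5314, 0.0819, 0.0428]
eef_rot: [-1.572, 0.008, -0.138]
force: [-0.3, -0.2, -0.4]
gripper_width: 0.746
time_s: 3.87
position: [0.5335, 0.0808, 0.0479]
eef_rot: [-1.57, 0.001, -0.14]
force: [0.3, -0.6, -4.8]
gripper_width: 0.435
t 3.87 feed [-0.0031  0.085 ] z 0.0479 rpy [-1.5704  0.0011 -0.1396] F [ 0.3 -0.6 -4.8] grip 37.1
tool shift [ 0.0034 -0.0041 -0.037 ] rot [-0.0004 -0.0104 -0.0011]
```

```bash

python3 -m crank '[[0.03,[0,-0.003,0],[0,-0.01,0]],[0.03,[0.002,0,-0.012],[0,0,0]],[0.03,[0.001,0,-0.012],[0,0,0]],[0.03,[0,0,-0.010],[0,0,0]],[0.03,[0,0,0],[0,0,0]]]' 40
python3 -c "
from h import *
st(0,.048,.048)"
```

```text
time_s: 4.28
position: [0.5312, 0.0439, 0.0508]
eef_rot: [-1.571, 0.003, -0.127]
force: [-0.3, -0.3, -5.3]
gripper_width: 0.429
t 4.28 feed [-0.0006  0.0481] z 0.0508 rpy [-1.5708  0.0027 -0.1266] F [-0.3 -0.3 -5.3] grip 36.6
tool shift [ 0.0006  0.0028 -0.0001] rot [ 0.      0.0026 -0.0027]
```

```bash

python3 -m crank '[[0.03,[0,0.003,0],[0,0,0]],[0.05,[0,0,0],[0,0,0]],[0.05,[0,0,0],[0,0,0]],[0.05,[0,0,0],[0,0,0]],[0.05,[0,0,0.015],[0,0,0]]]' 40
python3 -m crank '[[0.05,[0,0,0.02],[0,0,0]],[0.05,[0,0,0.02],[0,0,0]],[0.0,[0,0,0.003],[0,0,0]],[0.0,[0,0,0],[0,0,0]],[0.0,[0,0,0],[0,0,0]]]' 40
python3 -m crank '[[0.0,[0,0,0],[0,0,0]],[0.0,[0,0,0],[0,0,0]],[0.0,[0,0,0],[0,0,0]],[0.0,[0,0,0],[0,0,0]],[0.0,[0,0,0],[0,0,0]]]' 40
python3 -c "
from h import *
st(0,.021,.036)
snap('wrist','w2.png'); print([r['bbox'] for r in manip.recognise('blank_a','wrist')])"
```

```text
time_s: 4.7
position: [0.534, 0.0565, 0.0486]
eef_rot: [-1.571, 0.0, -0.13]
force: [1.0, 0.6, 0.3]
gripper_width: 0.589
time_s: 5.12
position: [0.5408, 0.1033, 0.05]
eef_rot: [-1.569, -0.003, -0.128]
force: [0.7, 0.4, 0.3]
gripper_width: 0.166
time_s: 5.53
position: [0.5409, 0.1008, 0.0503]
eef_rot: [-1.57, -0.003, -0.13]
force: [0.0, 0.1, -0.4]
gripper_width: -0.003
t 5.53 feed [0.0016 0.1058] z 0.0503 rpy [-1.5696 -0.0031 -0.1301] F [ 0.   0.1 -0.4] grip -0.2
tool shift [-0.0016  0.0142 -0.0848] rot [-0.0012 -0.0009  0.0031]
[[364.6, 8.8, 147.4, 116.6], [248.9, 317.8, 16.6, 29.1], [12.3, 0.8, 145.9, 47.1]]
```

View pics/w2.png

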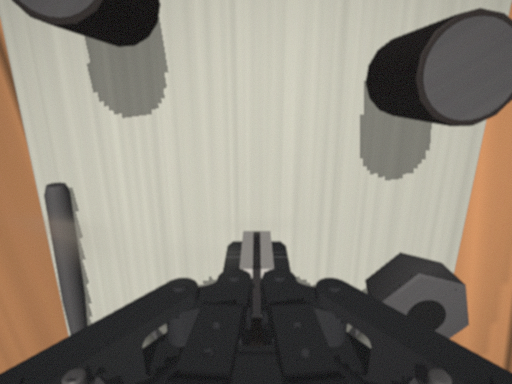

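The shut fingers stand behind the blank, clear of the other blanks, nut and drift. Now I push it into the lane.

```bash

python3 -m crank '[[0.0,[-0.0016,0.012,-0.010],[0,0,0]],[0.0,[0,0,-0.010],[0,0,0]],[0.0,[0,0,-0.010],[0,0,0]],[0.0,[0,0,-0.010],[0,0,0]],[0.0,[0,0,-0.010],[0,0,0]]]' 40
python3 -m crank '[[0.0,[0,0,-0.008],[0,0,0]],[0.0,[0,0,-0.008],[0,0,0]],[0.0,[0,0,-0.008],[0,0,0]],[0.0,[0,0,-0.008],[0,0,0]],[0.0,[0,0,-0.003],[0,0,0]]]' 40
python3 -c "
from h import *
st(0,.021,.036)
for n in('top','side'): snap(n,n+'3.png')
a=cv2.imread('pics/side3.png')[150:290,200:330];cv2.imwrite('pics/c.png',cv2.resize(a,None,fx=4,fy=4,interpolation=cv2.INTER_CUBIC))"
```

```text
time_s: 6.05
position: [0.5331, 0.0505, 0.0391]
eef_rot: [-1.568, -0.005, -0.128]
force: [1.0, 3.7, 0.9]
gripper_width: 0.002
time_s: 6.47
position: [0.5283, 0.0105, 0.04]
eef_rot: [-1.567, -0.006, -0.13]
force: [0.6, 2.7, -0.2]
gripper_width: 0.0
t 6.47 feed [0.0008 0.0146] z 0.04 rpy [-1.5674 -0.0056 -0.1301] F [ 0.6  2.7 -0.2] grip 0.0
tool shift [-0.0008  0.004   0.0064] rot [-0.0034 -0.0009  0.0056]
```

View pics/c.png

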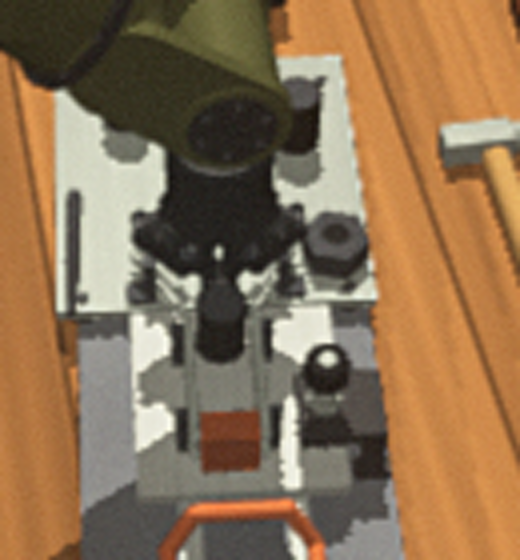

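The first blank stands between the rods, at (222,315) in the crop, and the fingers clear everything else. Next is the right blank, at (0.0745, 0.184) in the feed frame.

```bash

python3 -m crank '[[0.0,[0,-0.030,0.02],[0,0,0]],[0.02,[0,-0.040,0.01],[0,0,0]],[0.085,[0.015,0,0.035],[0,0,0]],[0.085,[0.025,0,0.034],[0,0,0]],[0.085,[0.025,0,0.034],[0,0,0]]]' 40
python3 -m crank '[[0.085,[0.010,0,0.034],[0,0,0]],[0.085,[0,0,0],[0,0,0]],[0.085,[0,0,0],[0,0,0]],[0.085,[0,0,0],[0,0,0]],[0.085,[0,0,0],[0,0,0]]]' 40
python3 -c "
from h import *
st(.0745,.184,.046)"
```

```text
time_s: 6.98
position: [0.6076, 0.1321, 0.1151]
eef_rot: [-1.569, -0.005, -0.137]
force: [0.4, -0.7, 0.8]
gripper_width: 0.564
time_s: 7.4
position: [0.6251, 0.1719, 0.1147]
eef_rot: [-1.57, -0.007, -0.131]
force: [-0.4, -0.9, 0.1]
gripper_width: 0.991
t 7.4 feed [0.076  0.1871] z 0.1147 rpy [-1.5695 -0.0068 -0.1311] F [-0.4 -0.9  0.1] grip 84.6
tool shift [-0.002   0.0687 -0.0032] rot [-0.0012 -0.0019  0.0068]
```

```bash

python3 -m crank '[[0.085,[-0.002,0.025,-0.003],[0,0,0.007]],[0.085,[0,0.025,0],[0,0,0]],[0.085,[0,0.015,0],[0,0,0]],[0.085,[0,0,0],[0,0,0]],[0.03,[0,0,0],[0,0,0]]]' 40
python3 -m crank '[[0.03,[0,0,0],[0,0,0]],[0.03,[0,0,0],[0,0,0]],[0.03,[0,0,0],[0,0,0]],[0.03,[0,0,0],[0,0,0]],[0.03,[0,0,0],[0,0,0]]]' 40
python3 -c "
from h import *
st(0,.05,.05)"
```

```text
time_s: 7.82
position: [0.6222, 0.1645, 0.0498]
eef_rot: [-1.57, -0.002, -0.136]
force: [0.1, 0.6, -0.2]
gripper_width: 0.879
time_s: 8.23
position: [0.623, 0.1633, 0.0539]
eef_rot: [-1.569, -0.005, -0.137]
force: [-0.1, 0.9, -3.7]
gripper_width: 0.431
t 8.23 feed [0.0751 0.1783] z 0.0539 rpy [-1.5687 -0.005  -0.1372] F [-0.1  0.9 -3.7] grip 36.8
tool shift [-0.0741  0.0033 -0.1289] rot [-0.0021 -0.008   0.005 ]
```

```bash

python3 -m crank '[[0.03,[-0.010,-0.004,0],[0,-0.008,0.004]],[0.03,[-0.022,0,-0.015],[0,0,0]],[0.03,[-0.022,0,-0.020],[0,0,0]],[0.03,[-0.018,0,-0.025],[0,0,0]],[0.03,[0,0,-0.025],[0,0,0]]]' 40
python3 -m crank '[[0.03,[0,0,-0.02],[0,0,0]],[0.03,[0,0,-0.01],[0,0,0]],[0.03,[0,0,-0.005],[0,0,0]],[0.03,[0,0,0],[0,0,0]],[0.03,[0,0,0],[0,0,0]]]' 40
python3 -c "
from h import *
st(0,.052,.054)"
```

```text
time_s: 8.65
position: [0.537, 0.09, 0.0566]
eef_rot: [-1.568, -0.0, -0.124]
force: [-0.7, -0.5, -4.8]
gripper_width: 0.428
time_s: 9.07
position: [0.5313, 0.0512, 0.0571]
eef_rot: [-1.569, -0.0, -0.126]
force: [-0.3, 0.2, -4.2]
gripper_width: 0.43
t 9.07 feed [-0.0015  0.0554] z 0.0571 rpy [-1.5685 -0.0005 -0.1262] F [-0.3  0.2 -4.2] grip 36.7
tool shift [ 0.0014  0.0031 -0.0034] rot [-0.0023  0.003   0.0005]
```

```bash

python3 -m crank '[[0.03,[0.001,0.004,-0.004],[0,0.003,0]],[0.03,[0,0,0],[0,0,0]],[0.05,[0,0,0],[0,0,0]],[0.05,[0,0,0],[0,0,0]],[0.05,[0,0,0],[0,0,0]]]' 40
python3 -m crank '[[0.05,[0,0,0.02],[0,0,0]],[0.05,[0,0,0.02],[0,0,0]],[0.05,[0,0,0.014],[0,0,0]],[0.0,[0,0,0],[0,0,0]],[0.0,[0,0,0],[0,0,0]]]' 40
python3 -m crank '[[0.0,[0,0,0],[0,0,0]],[0.0,[0,0,0],[0,0,0]],[0.0,[0,0,0],[0,0,0]],[0.0,[0,0,0],[0,0,0]],[0.0,[0,0,0],[0,0,0]]]' 40
python3 -c "
from h import *
st(0,.017,.038)"
```

```text
time_s: 9.48
position: [0.5336, 0.0496, 0.0534]
eef_rot: [-1.568, -0.003, -0.127]
force: [-1.4, -0.1, 0.9]
gripper_width: 0.586
time_s: 9.9
position: [0.5415, 0.1057, 0.0541]
eef_rot: [-1.567, -0.005, -0.126]
force: [1.1, -0.8, 0.3]
gripper_width: 0.312
time_s: 10.32
position: [0.5415, 0.1035, 0.0542]
eef_rot: [-1.567, -0.005, -0.128]
force: [-0.5, 0.4, 0.8]
gripper_width: -0.003
t 10.32 feed [0.0019 0.1086] z 0.0542 rpy [-1.5674 -0.0054 -0.128 ] F [-0.5  0.4  0.8] grip -0.2
tool shift [-0.0021  0.0159 -0.0916] rot [-0.0034  0.0012  0.0054]
```

```bash

python3 -m crank '[[0.0,[-0.002,0.014,-0.010],[-0.003,0,0.005]],[0.0,[0,0,-0.010],[0,0,0]],[0.0,[0,0,-0.010],[0,0,0]],[0.0,[0,0,-0.010],[0,0,0]],[0.0,[0,0,-0.010],[0,0,0]]]' 40
python3 -m crank '[[0.0,[0,0,-0.009],[0,0,0]],[0.0,[0,0,-0.009],[0,0,0]],[0.0,[0,0,-0.008],[0,0,0]],[0.0,[0,0,-0.006],[0,0,0]],[0.0,[0,0,-0.003],[0,0,0]]]' 40
python3 -c "
from h import *
st(0,.017,.036)"
```

```text
time_s: 10.73
position: [0.5334, 0.0521, 0.0411]
eef_rot: [-1.569, -0.002, -0.127]
force: [-0.2, 3.2, -0.2]
gripper_width: -0.0
time_s: 11.15
position: [0.5283, 0.0123, 0.0418]
eef_rot: [-1.568, -0.002, -0.13]
force: [1.5, 5.8, -2.5]
gripper_width: -0.002
t 11.15 feed [0.0006 0.0165] z 0.0418 rpy [-1.5677 -0.0024 -0.1297] F [ 1.5  5.8 -2.5] grip -0.1
tool shift [-0.0006  0.0058  0.0005] rot [-0.0031 -0.0005  0.0024]
```

```bash

python3 -m crank '[[0.0,[0,-0.030,0.02],[0,0,0]],[0.02,[0,-0.040,0.01],[0,0,0]],[0.085,[-0.010,0,0.035],[0,0,0]],[0.085,[-0.02,0,0.036],[0,0,0]],[0.085,[-0.02,0,0.036],[0,0,0]]]' 40
python3 -m crank '[[0.085,[-0.010,0,0.036],[0,0,0]],[0.085,[0,0,0.02],[0,0,0]],[0.085,[0,0,0],[0,0,0]],[0.085,[0,0,0],[0,0,0]],[0.085,[0,0,0],[0,0,0]]]' 40
python3 -c "
from h import *
st(-.0604,.2196,.049)"
```

```text
time_s: 11.57
position: [0.4985, 0.1505, 0.1162]
eef_rot: [-1.569, -0.005, -0.141]
force: [1.8, 0.1, 0.9]
gripper_width: 0.565
time_s: 11.98
position: [0.4941, 0.2144, 0.1184]
eef_rot: [-1.57, -0.009, -0.134]
force: [-0.5, -0.3, 0.2]
gripper_width: 0.993
t 11.98 feed [-0.0594  0.2124] z 0.1184 rpy [-1.5697 -0.0088 -0.1337] F [-0.5 -0.3  0.2] grip 84.8
tool shift [-0.0017  0.0694  0.0071] rot [-0.0011 -0.0045  0.0088]
```

```bash

python3 -m crank '[[0.085,[-0.001,0.025,0.003],[0,-0.004,0.008]],[0.085,[0,0.025,0],[0,0,0]],[0.085,[0,0.016,0],[0,0,0]],[0.085,[0,0,0],[0,0,0]],[0.03,[0,0,0],[0,0,0]]]' 40
python3 -m crank '[[0.03,[0,0,0],[0,0,0]],[0.03,[0,0,0],[0,0,0]],[0.03,[0,0,0],[0,0,0]],[0.03,[0,0,0],[0,0,0]],[0.03,[0,0,0],[0,0,0]]]' 40
python3 -c "
from h import *
st(0,.056,.05)"
```

```text
time_s: 12.4
position: [0.4961, 0.212, 0.0518]
eef_rot: [-1.57, -0.004, -0.135]
force: [-0.4, 1.0, -0.1]
gripper_width: 0.874
time_s: 12.82
position: [0.4971, 0.2105, 0.0554]
eef_rot: [-1.569, -0.006, -0.137]
force: [0.2, 0.7, -5.1]
gripper_width: 0.424
t 12.82 feed [-0.0558  0.2089] z 0.0554 rpy [-1.5689 -0.0056 -0.1373] F [ 0.2  0.7 -5.1] grip 36.2
tool shift [ 0.057   0.0054 -0.1525] rot [-0.0019 -0.0081  0.0056]
```

```bash

python3 -m crank '[[0.03,[0,0.003,0],[0,-0.008,0.005]],[0.045,[0,0,0],[0,0,0]],[0.045,[0,0,0],[0,0,0]],[0.045,[0,0,0.006],[0,0,0]],[0.045,[0,0,0],[0,0,0]]]' 40
python3 -m crank '[[0.03,[0,0,0],[0,0,0]],[0.03,[0,0,0],[0,0,0]],[0.03,[0,0,0],[0,0,0]],[0.03,[0,0,0],[0,0,0]],[0.03,[0,0,0],[0,0,0]]]' 40
python3 -c "
from h import *
st(0,.058,.05)
snap('wrist','w5.png'); print([r['bbox'] for r in manip.recognise('blank_a','wrist')])"
```

```text
time_s: 13.23
position: [0.4999, 0.2177, 0.0559]
eef_rot: [-1.566, -0.006, -0.128]
force: [-0.1, 0.8, -0.2]
gripper_width: 0.526
time_s: 13.65
position: [0.4998, 0.2179, 0.0561]
eef_rot: [-1.567, -0.005, -0.127]
force: [-1.6, -1.0, 3.5]
gripper_width: 0.433
t 13.65 feed [-0.0541  0.2166] z 0.0561 rpy [-1.5666 -0.0052 -0.127 ] F [-1.6 -1.   3.5] grip 37.0
tool shift [ 0.0538  0.0057 -0.1588] rot [-0.0042  0.0022  0.0052]
[[215.1, 187.9, 84.6, 114.3]]
```

View pics/w5.png

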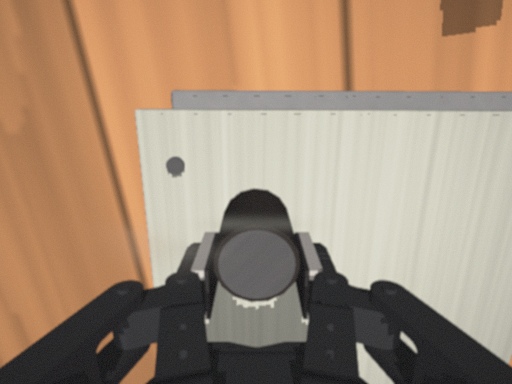

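The third blank stands well centred between the pads, at (257,262). I'll carry it to the lead-in.

```bash

python3 -m crank '[[0.03,[0.005,-0.005,0],[-0.004,0.002,0.005]],[0.03,[0.017,0,-0.018],[0,0,0]],[0.03,[0.017,0,-0.025],[0,0,0]],[0.03,[0.014,0,-0.027],[0,0,0]],[0.03,[0,0,-0.027],[0,0,0]]]' 40
python3 -m crank '[[0.03,[0,0,-0.025],[0,0,0]],[0.03,[0,0,-0.018],[0,0,0]],[0.03,[0,0,-0.008],[0,0,0]],[0.03,[0,0,0],[0,0,0]],[0.03,[0,0,0],[0,0,0]]]' 40
python3 -c "
from h import *
st(0,.058,.056)"
```

```text
time_s: 14.17
position: [0.5415, 0.1156, 0.0603]
eef_rot: [-1.571, 0.004, -0.122]
force: [0.3, -0.6, -4.4]
gripper_width: 0.434
time_s: 14.58
position: [0.5352, 0.0578, 0.059]
eef_rot: [-1.573, 0.008, -0.128]
force: [0.3, 0.6, -5.1]
gripper_width: 0.428
t 14.58 feed [0.0015 0.0624] z 0.059 rpy [-1.5726  0.0085 -0.1281] F [ 0.3  0.6 -5.1] grip 36.6
tool shift [-0.0015  0.003  -0.0044] rot [ 0.0018  0.0011 -0.0085]
```

```bash

python3 -m crank '[[0.03,[-0.001,0.004,-0.004],[0.002,0,-0.008]],[0.03,[0,0,0],[0,0,0]],[0.05,[0,0,0],[0,0,0]],[0.05,[0,0,0],[0,0,0]],[0.05,[0,0,0],[0,0,0]]]' 40
python3 -m crank '[[0.05,[0,0,0.02],[0,0,0]],[0.05,[0,0,0.02],[0,0,0]],[0.05,[0,0,0.010],[0,0,0]],[0.0,[0,0,0],[0,0,0]],[0.0,[0,0,0],[0,0,0]]]' 40
python3 -m crank '[[0.0,[0,0,0],[0,0,0]],[0.0,[0,0,0],[0,0,0]],[0.0,[0,0,0],[0,0,0]],[0.0,[0,0,0],[0,0,0]],[0.0,[0,0,0],[0,0,0]]]' 40
python3 -c "
from h import *
st(0,.021,.038)"
```

```text
time_s: 15.0
position: [0.5353, 0.0574, 0.0562]
eef_rot: [-1.569, -0.005, -0.124]
force: [0.5, 0.4, -0.4]
gripper_width: 0.587
time_s: 15.42
position: [0.542, 0.1097, 0.0566]
eef_rot: [-1.569, -0.006, -0.123]
force: [0.4, -0.1, -0.1]
gripper_width: 0.31
time_s: 15.83
position: [0.5418, 0.1073, 0.0565]
eef_rot: [-1.569, -0.006, -0.124]
force: [0.3, -0.7, -0.4]
gripper_width: -0.002
t 15.83 feed [0.0017 0.1123] z 0.0565 rpy [-1.569  -0.0057 -0.1244] F [ 0.3 -0.7 -0.4] grip -0.2
tool shift [-0.0023  0.0183 -0.0914] rot [-0.0019  0.0049  0.0057]
```

```bash

python3 -m crank '[[0.0,[-0.002,0.017,-0.010],[-0.002,0.005,0.005]],[0.0,[0,0,-0.010],[0,0,0]],[0.0,[0,0,-0.010],[0,0,0]],[0.0,[0,0,-0.010],[0,0,0]],[0.0,[0,0,-0.010],[0,0,0]]]' 40
python3 -m crank '[[0.0,[0,0,-0.009],[0,0,0]],[0.0,[0,0,-0.007],[0,0,0]],[0.0,[0,0,-0.005],[0,0,0]],[0.0,[0,0,-0.004],[0,0,0]],[0.0,[0,0,-0.003],[0,0,0]]]' 40
python3 -c "
from h import *
st(0,.021,.036)"
```

```text
time_s: 16.25
position: [0.5338, 0.0559, 0.0406]
eef_rot: [-1.569, -0.002, -0.128]
force: [-0.1, 3.5, 0.1]
gripper_width: 0.003
time_s: 16.67
position: [0.5294, 0.0239, 0.0416]
eef_rot: [-1.566, -0.003, -0.131]
force: [1.4, 6.9, -3.5]
gripper_width: 0.0
t 16.67 feed [0.0002 0.0281] z 0.0416 rpy [-1.5659 -0.0027 -0.1314] F [ 1.4  6.9 -3.5] grip 0.0
tool shift [-0.0002  0.0056 -0.0071] rot [-0.0049 -0.0022  0.0027]
```

```bash

python3 -m crank '[[0.0,[0,0.002,-0.003],[-0.004,0,0.002]],[0.0,[0,0,-0.002],[0,0,0]],[0.0,[0,0,-0.002],[0,0,0]],[0.0,[0,0,-0.001],[0,0,0]],[0.0,[0,0,0],[0,0,0]]]' 40
python3 -c "
from h import *
st(0,.021,.036)"
```

```text
time_s: 17.08
position: [0.5288, 0.0165, 0.0417]
eef_rot: [-1.562, -0.003, -0.134]
force: [1.2, 10.7, -5.2]
gripper_width: 0.001
t 17.08 feed [0.0005 0.0206] z 0.0417 rpy [-1.5619 -0.0035 -0.1338] F [ 1.2 10.7 -5.2] grip 0.1
tool shift [-0.0005  0.0057  0.0004] rot [-0.0089 -0.0045  0.0035]
```

```bash

python3 -m crank '[[0.0,[0,0,-0.002],[-0.005,-0.004,0.003]],[0.0,[0,0,-0.002],[0,0,0]],[0.0,[0,0,-0.002],[0,0,0]],[0.0,[0,0,0],[0,0,0]],[0.0,[0,0,0],[0,0,0]]]' 40
python3 -c "
from h import *
st(0,.021,.036)
i=manip.camera_info('wrist'); snap('wrist','w6.png')
for n in('top','side'): snap(n,n+'6.png')
a=cv2.resize(cv2.imread('pics/side6.png')[185:285,225:305],None,fx=5,fy=5,interpolation=cv2.INTER_CUBIC)
b=cv2.imread('pics/top6.png')[160:220,255:325]; b=cv2.resize(b,None,fx=5,fy=5,interpolation=cv2.INTER_CUBIC)
b=cv2.copyMakeBorder(b,0,500-b.shape[0],0,0,cv2.BORDER_CONSTANT)
cv2.imwrite('pics/d.png',np.hstack([a,b]))"
```

```text
time_s: 17.5
position: [0.5277, 0.0168, 0.0421]
eef_rot: [-1.553, -0.0, -0.13]
force: [1.8, 11.4, -6.6]
gripper_width: 0.004
t 17.5 feed [-0.0006  0.0208] z 0.0421 rpy [-1.5525 -0.0003 -0.1297] F [ 1.8 11.4 -6.6] grip 0.3
tool shift [0.0006 0.0061 0.0001] rot [-0.0183 -0.0005  0.0003]
```

View pics/d.png

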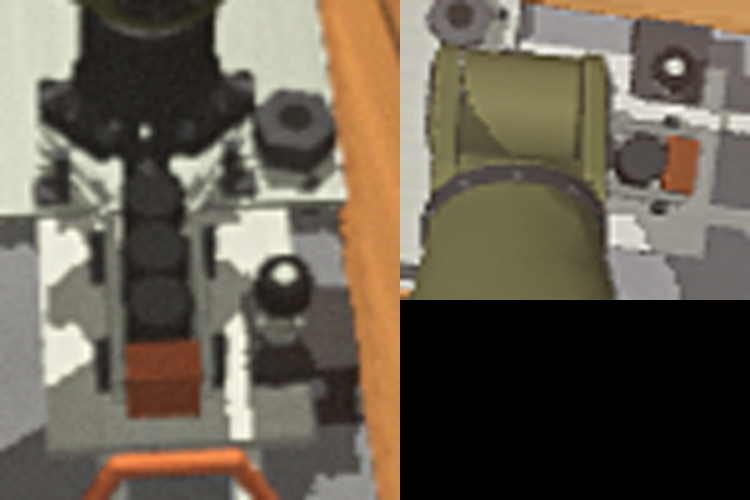

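The three stand in file, closed up, with the front one against the brick. The TCP stalled at y = 0.0208, where 0.021 was expected, at 11 N. I'll back off straight, then rise and look from above.

```bash

python3 -m crank '[[0.0,[0,0,0.015],[-0.01,0,0]],[0.0,[0,0,0.02],[-0.008,0,0]],[0.0,[0,-0.03,0],[0,0,0]],[0.0,[0,-0.04,0],[0,0,0]],[0.0,[0,-0.04,0],[0,0,0]]]' 40
python3 -m crank '[[0.05,[0.01,-0.035,0],[0,0,0]],[0.05,[0.01,0,0],[0,0,0]],[0.05,[0.01,0,-0.01],[0,0,0]],[0.05,[0,0,0],[0,0,0]],[0.05,[0,0,0],[0,0,0]]]' 40
python3 -c "
from h import *
st(.066,-.1,.15)
i=manip.camera_info('wrist'); snap('wrist','w7.png')
import json;json.dump({k:(np.array(v).tolist()) for k,v in i.items()},open('w7.json','w'))
for l in('blank_a','pull_knob','plunger'): print(l,[(np.round(r['bbox'],0).tolist(),round(r['p'],2)) for r in manip.recognise(l,'wrist')][:5])
"
```

```text
time_s: 18.07
position: [0.5285, 0.0492, 0.1497]
eef_rot: [-1.575, 0.013, -0.131]
force: [0.9, -0.7, -0.3]
gripper_width: 0.001
time_s: 18.48
position: [0.5606, 0.031, 0.1995]
eef_rot: [-1.574, -0.005, -0.133]
force: [0.1, 0.4, -0.3]
gripper_width: 0.586
t 18.48 feed [0.0302 0.0392] z 0.1995 rpy [-1.5738 -0.0046 -0.1326] F [ 0.1  0.4 -0.3] grip 50.0
tool shift [ 0.0361  0.0501 -0.1389] rot [ 0.0031 -0.0034  0.0045]
blank_a [([204.0, 192.0, 41.0, 53.0], 0.97), ([204.0, 272.0, 43.0, 44.0], 0.97), ([208.0, 240.0, 38.0, 44.0], 0.75)]
pull_knob [([281.0, 310.0, 36.0, 34.0], 0.7)]
plunger [([279.0, 310.0, 38.0, 31.0], 0.94)]
```

View pics/w7.png

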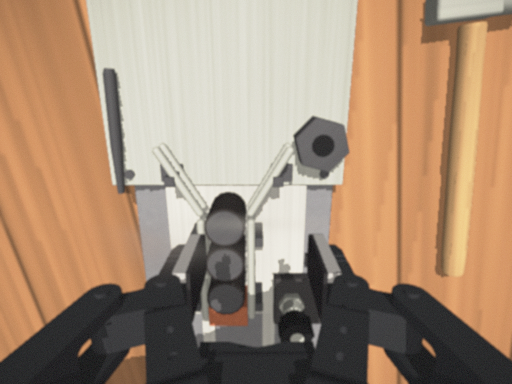

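The blanks stand in file at (228,225), (226,262) and (226,295), the last touching the brick at (228,318). The knob shows at (297,325), its top cap near (299,337). Nut and drift are unmoved.

```bash
python3 -c "
from h import *
import json;i=json.load(open('w7.json'));j=json.load(open('w1.json'))
f=lambda u,v,z,i=i:(R0.T@(at('wrist',u,v,z,i)[:2]-t0)).round(4)
print([f(*p,.08) for p in((228,225),(226.5,262),(226.5,294))],'edge',f(228,186,.028),'brick near edge',f(228,318,.08))
print('knob',f(299,336,.114),f(325,336,.114,j))
A=[];b=[]
for n,u,v,k in(('wrist',299,336,i),('wrist',325,336,j),('top',310,172.7,None),('side',281.6,238.8,None)):
    o,d=ray(n,u,v,k); d/=np.linalg.norm(d); M=np.eye(3)-np.outer(d,d); A.append(M);b.append(M@o)
w=np.linalg.solve(sum(A),sum(b)); print('tri',w,R0.T@(w[:2]-t0))
st(.066,-.1,.13)
"
```

```text
[array([0.0036, 0.0008]), array([ 0.001, -0.037]), array([-0.0001, -0.0722])] edge [-0.      0.0218] brick near edge [ 0.0005 -0.1003]
knob [ 0.0666 -0.0917] [ 0.0647 -0.0941]
tri [ 0.579  -0.1087  0.1111] [ 0.0664 -0.0971]
t 18.68 feed [0.0297 0.0399] z 0.1987 rpy [-1.5739 -0.0031 -0.1316] F [ 0.8  1.  -0.3] grip 49.7
tool shift [ 0.0365  0.0692 -0.1396] rot [ 0.0031 -0.0024  0.0031]
```

```bash

python3 -m crank '[[0.055,[0.009,0,-0.035],[0.003,-0.002,0.003]],[0.055,[0.009,0,-0.035],[0,0,0]],[0.055,[0.009,0,-0.035],[0,0,0]],[0.055,[0.009,0.02,-0.030],[0,0,0]],[0.055,[0,0.02,0],[0,0,0]]]' 40
python3 -m crank '[[0.055,[0,0,0],[0,0,0]],[0.055,[0,0,0],[0,0,0]],[0.055,[0,0,0],[0,0,0]],[0.055,[0,0,0],[0,0,0]],[0.055,[0,0,0],[0,0,0]]]' 40
python3 -c "
from h import *
st(.066,-.099,.084)
i=manip.camera_info('wrist'); snap('wrist','w8.png'); print(manip.recognise('pull_knob','wrist')[:2])"
```

```text
time_s: 19.1
position: [0.579, -0.1089, 0.1601]
eef_rot: [-1.571, -0.004, -0.122]
force: [-0.8, 0.8, 0.1]
gripper_width: 0.645
time_s: 19.52
position: [0.5772, -0.1075, 0.158]
eef_rot: [-1.57, 0.003, -0.122]
force: [0.4, -1.1, -0.3]
gripper_width: 0.645
t 19.52 feed [ 0.0646 -0.0961] z 0.158 rpy [-1.5703  0.0027 -0.1216] F [ 0.4 -1.1 -0.3] grip 55.1
tool shift [ 0.0016  0.074  -0.0029] rot [-0.0005  0.0076 -0.0027]
[{'bbox': [20.2, 0.7, 310.6, 383.1], 'p': 0.7}, {'bbox': [237.4, 186.0, 49.9, 53.7], 'p': 0.68}]
```

View pics/w8.png

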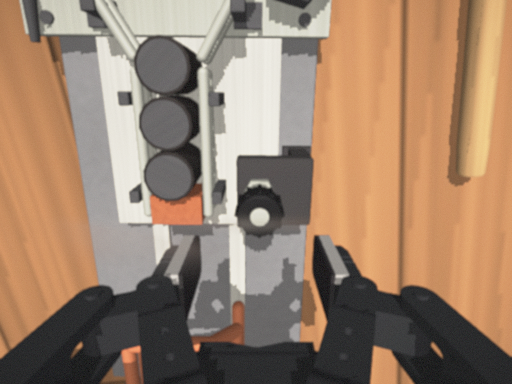

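```bash
python3 -c "
from h import *
i=manip.camera_info('wrist')
print('knob',R0.T@(at('wrist',260,216,.114,i)[:2]-t0))
print('TCP->px',proj('wrist',list(manip.sense()['position']),i), [proj('wrist',list(R0@np.array([.066,y])+t0)+[.114],i) for y in(-.1,-.09)])
"
python3 -m crank '[[0.055,[0.0015,0.025,-0.002],[0,0.007,-0.002]],[0.055,[0,0.015,0],[0,0,0]],[0.055,[0,0,0],[0,0,0]],[0.055,[0,0,0],[0,0,0]],[0.055,[0,0,0],[0,0,0]]]' 40
python3 -c "
from h import *
st(.066,-.099,.084)"
```

```text
knob [ 0.0654 -0.0945]
TCP->px (np.float64(259.30663668200367), np.float64(252.3960969605401)) [(np.float64(260.8049058156033), np.float64(223.93982884575138)), (np.float64(260.9945392591873), np.float64(209.37104424670153))]
time_s: 20.03
position: [0.5801, -0.1084, 0.1207]
eef_rot: [-1.571, -0.005, -0.126]
force: [-0.0, 0.0, -0.5]
gripper_width: 0.644
t 20.03 feed [ 0.0675 -0.0966] z 0.1207 rpy [-1.571  -0.0053 -0.1263] F [-0.   0.  -0.5] grip 55.0
tool shift [-0.0017  0.0367 -0.0023] rot [0.0001 0.0029 0.0053]
```

```bash

python3 -m crank '[[0.055,[-0.0015,0.02,-0.001],[0,0.003,0.005]],[0.055,[0,0.016,0],[0,0,0]],[0.055,[0,0,0],[0,0,0]],[0.03,[0,0,0],[0,0,0]],[0.02,[0,0,0],[0,0,0]]]' 30
python3 -m crank '[[0.02,[0,0,0],[0,0,0]],[0.02,[0,0,0],[0,0,0]],[0.02,[0,0,0],[0,0,0]],[0.02,[0,0,0],[0,0,0]],[0.02,[0,0,0],[0,0,0]]]' 30
python3 -m crank '[[0.02,[0,0,0],[0,0,0]],[0.02,[0,0,0],[0,0,0]],[0.02,[0,0,0],[0,0,0]],[0.02,[0,0,0],[0,0,0]],[0.02,[0,0,0],[0,0,0]]]' 100
python3 -c "
from h import *
st(.066,-.099,.084)"
```

```text
time_s: 20.45
position: [0.5807, -0.1093, 0.0902]
eef_rot: [-1.572, -0.007, -0.129]
force: [-40.3, 5.3, 11.4]
gripper_width: 0.368
time_s: 20.87
position: [0.5788, -0.109, 0.0912]
eef_rot: [-1.572, -0.001, -0.128]
force: [2.3, -1.2, -9.7]
gripper_width: 0.334
time_s: 21.28
position: [0.5788, -0.1091, 0.0913]
eef_rot: [-1.572, -0.001, -0.128]
force: [1.5, -0.9, -10.0]
gripper_width: 0.318
t 21.28 feed [ 0.0663 -0.0974] z 0.0913 rpy [-1.5718 -0.0011 -0.1282] F [  1.5  -0.9 -10. ] grip 27.1
tool shift [-0.0003  0.0073 -0.0016] rot [0.0011 0.001  0.0011]
```

```bash

python3 -m crank '[[0.02,[0,-0.004,0],[0,0,0]],[0.02,[0,-0.004,0],[0,0,0]],[0.02,[0,0,0],[0,0,0]],[0.02,[0,0,0],[0,0,0]],[0.02,[0,0,0],[0,0,0]]]' 100
python3 -c "
from h import *
st(.066,-.097,.109)"
```

```text
time_s: 21.7
position: [0.5788, -0.1091, 0.0994]
eef_rot: [-1.572, -0.001, -0.128]
force: [2.5, -0.6, -12.0]
gripper_width: 0.312
t 21.7 feed [ 0.0663 -0.0975] z 0.0994 rpy [-1.5719 -0.001  -0.1282] F [  2.5  -0.6 -12. ] grip 26.6
tool shift [-0.0003 -0.0096  0.0004] rot [0.0011 0.001  0.001 ]
```

```bash

python3 -m crank '[[0.02,[0,-0.003,0],[0,0,0]],[0.02,[0,-0.003,0],[0,0,0]],[0.02,[0,0,0],[0,0,0]],[0.02,[0,0,0],[0,0,0]],[0.02,[0,0,0],[0,0,0]]]' 100
python3 -m crank '[[0.02,[0,-0.0015,0],[0,0,0]],[0.02,[0,0,0],[0,0,0]],[0.02,[0,0,0],[0,0,0]],[0.02,[0,0,0],[0,0,0]],[0.02,[0,0,0],[0,0,0]]]' 100
python3 -m crank '[[0.02,[0,-0.0015,0],[0,0,0]],[0.02,[0,0,0],[0,0,0]],[0.02,[0,0,0],[0,0,0]],[0.02,[0,0,0],[0,0,0]],[0.02,[0,0,0],[0,0,0]]]' 100
python3 -c "
from h import *
st(.066,-.097,.109)"
```

```text
time_s: 22.12
position: [0.5787, -0.109, 0.1047]
eef_rot: [-1.572, -0.001, -0.128]
force: [3.2, -0.3, -13.6]
gripper_width: 0.318
time_s: 22.53
position: [0.5787, -0.1091, 0.1054]
eef_rot: [-1.572, -0.001, -0.128]
force: [4.1, -0.9, -13.6]
gripper_width: 0.314
time_s: 22.95
position: [0.5787, -0.109, 0.1065]
eef_rot: [-1.572, -0.0, -0.128]
force: [4.5, -0.9, -12.7]
gripper_width: 0.317
t 22.95 feed [ 0.0663 -0.0974] z 0.1065 rpy [-1.5718 -0.0005 -0.1282] F [  4.5  -0.9 -12.7] grip 27.1
tool shift [-0.0002 -0.0025  0.0004] rot [0.001  0.001  0.0005]
```

```bash

python3 -m crank '[[0.02,[0,-0.002,0],[0,0,0]],[0.02,[0,0,0],[0,0,0]],[0.02,[0,0,0],[0,0,0]],[0.02,[0,0,0],[0,0,0]],[0.02,[0,0,0],[0,0,0]]]' 100
python3 -m crank '[[0.02,[0,-0.002,0],[0,0,0]],[0.02,[0,0,0],[0,0,0]],[0.02,[0,0,0],[0,0,0]],[0.02,[0,0,0],[0,0,0]],[0.02,[0,0,0],[0,0,0]]]' 100
python3 -c "
from h import *
st(.066,-.097,.109)"
```

```text
time_s: 23.37
position: [0.5787, -0.1091, 0.1079]
eef_rot: [-1.572, -0.0, -0.128]
force: [4.7, -1.5, -14.5]
gripper_width: 0.317
time_s: 23.78
position: [0.5787, -0.109, 0.1079]
eef_rot: [-1.572, 0.0, -0.128]
force: [5.0, -1.7, -14.2]
gripper_width: 0.318
t 23.78 feed [ 0.0662 -0.0974] z 0.1079 rpy [-1.5716  0.0001 -0.1283] F [  5.   -1.7 -14.2] grip 27.2
tool shift [-0.0002 -0.0011  0.0004] rot [ 0.0008  0.0009 -0.0001]
```

```bash

python3 -m crank '[[0.02,[0,-0.003,0],[0,0,0]],[0.02,[0,-0.003,0],[0,0,0]],[0.02,[0,-0.003,0],[0,0,0]],[0.02,[0,-0.003,0],[0,0,0]],[0.02,[0,-0.003,0],[0,0,0]]]' 100
python3 -c "
from h import *
st(.066,-.097,.109)
snap('side','s9.png');snap('top','t9.png')
a=[cv2.resize(cv2.imread('pics/'+f)[200:280,240:310],None,fx=5,fy=5,interpolation=cv2.INTER_CUBIC) for f in('side0.png','s9.png')]
cv2.imwrite('pics/e.png',np.hstack(a))"
```

```text
time_s: 24.2
position: [0.5785, -0.109, 0.1091]
eef_rot: [-1.57, 0.005, -0.129]
force: [21.0, -4.8, -43.5]
gripper_width: 0.313
t 24.2 feed [ 0.066  -0.0974] z 0.1091 rpy [-1.5704  0.0048 -0.1288] F [ 21.   -4.8 -43.5] grip 26.7
tool shift [0.     0.0001 0.0004] rot [-0.0004  0.0004 -0.0048]
```

View pics/e.png

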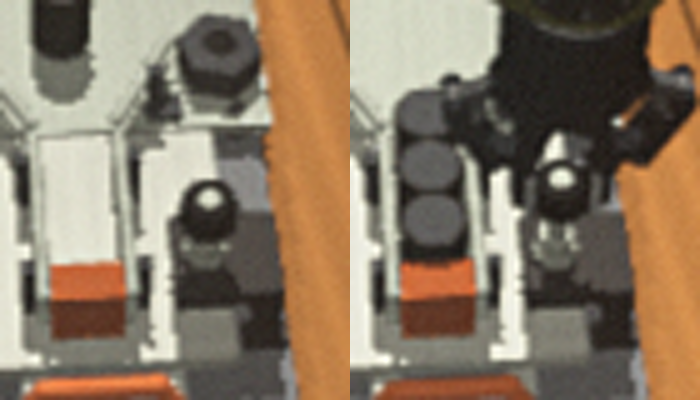

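With the pull at 43 N the TCP rises only about 1 mm more, so the plunger is at its end stop. Against the first side picture the knob's image has risen 4.4 px, which matches 18 mm. I'll relax to a modest surplus pull and check again.

```bash

python3 -m crank '[[0.02,[0,0,0],[0,0,0]],[0.02,[0,0,0],[0,0,0]],[0.02,[0,0,0],[0,0,0]],[0.02,[0,0,0],[0,0,0]],[0.02,[0,-0.002,0],[0,0,0]]]' 110
python3 -m crank '[[0.02,[0,-0.002,0],[0,0,0]],[0.02,[0,-0.002,0],[0,0,0]],[0.02,[0,-0.002,0],[0,0,0]],[0.02,[0,-0.002,0],[0,0,0]],[0.02,[0,-0.002,0],[0,0,0]]]' 110
python3 -c "
from h import *
st(.066,-.097,.109)
snap('side','s10.png'); snap('top','t10.png'); st()
for n in('side','top'):
  for l in('pull_knob','blank_a','nut','drift','carriage'): print(n,l,[(np.round(r['bbox'],1).tolist(),round(r['p'],2)) for r in manip.recognise(l,n)][:3])
"
```

```text
time_s: 24.72
position: [0.5786, -0.109, 0.1084]
eef_rot: [-1.57, 0.006, -0.129]
force: [4.5, -1.9, -14.2]
gripper_width: 0.319
time_s: 25.13
position: [0.5785, -0.109, 0.109]
eef_rot: [-1.569, 0.008, -0.129]
force: [16.7, -3.9, -35.9]
gripper_width: 0.312
t 25.13 feed [ 0.066  -0.0974] z 0.109 rpy [-1.5695  0.0083 -0.1291] F [ 16.7  -3.9 -35.9] grip 26.7
tool shift [0.     0.     0.0004] rot [-0.0013  0.0001 -0.0083]
t 25.23 feed [ 0.066  -0.0974] z 0.1091 rpy [-1.5694  0.0083 -0.1291] F [ 16.2  -3.8 -36.4] grip 26.5
side pull_knob []
side blank_a [([249.8, 239.1, 16.4, 11.5], 0.72), ([250.5, 219.9, 13.3, 10.3], 0.49), ([248.0, 231.0, 13.0, 12.1], 0.43)]
side nut [([309.8, 178.5, 40.5, 77.3], 0.71), ([235.7, 122.6, 41.5, 6.1], 0.66)]
side drift [([214.6, 195.8, 7.8, 28.7], 0.43), ([212.3, 174.2, 111.5, 207.3], 0.33), ([308.7, 179.3, 41.4, 77.0], 0.22)]
side carriage [([231.9, 226.7, 55.3, 49.4], 0.84)]
top pull_knob []
top blank_a [([286.6, 187.9, 6.3, 9.4], 0.47)]
top nut [([260.6, 156.2, 14.9, 13.9], 0.51)]
top drift [([240.7, 212.2, 30.2, 4.5], 0.59)]
top carriage [([276.4, 167.7, 20.4, 39.5], 0.61)]
```

```bash

python3 -m crank '[[0.02,[0,-0.001,0],[0,0,0]],[0.02,[0,-0.001,0],[0,0,0]],[0.02,[0,-0.001,0],[0,0,0]],[0.02,[0,-0.001,0],[0,0,0]],[0.02,[0,-0.001,0],[0,0,0]]]' 110
python3 -m crank '[[0.02,[0,-0.001,0],[0,0,0]],[0.02,[0,-0.001,0],[0,0,0]],[0.02,[0,-0.001,0],[0,0,0]],[0.02,[0,-0.001,0],[0,0,0]],[0.02,[0,-0.001,0],[0,0,0]]]' 110
python3 -c "
from h import *
st()"
```

```text
time_s: 26.15
position: [0.5786, -0.109, 0.109]
eef_rot: [-1.569, 0.01, -0.129]
force: [11.0, -2.4, -26.2]
gripper_width: 0.316
time_s: 26.57
position: [0.5786, -0.109, 0.109]
eef_rot: [-1.569, 0.011, -0.129]
force: [11.6, -2.6, -26.2]
gripper_width: 0.315
t 26.57 feed [ 0.0661 -0.0974] z 0.109 rpy [-1.5688  0.0105 -0.1293] F [ 11.6  -2.6 -26.2] grip 26.9
```

Holding steady at z = 0.109 with 26 N against the end stop. Handing in.

```bash
python3 -c "
from h import *
print(manip.job_done()); st()"
```

```text
the job is handed in; nothing more can be done
None
the job is handed in; nothing more can be done
```

The job is handed in at about 27 s: all three blanks are in the lane and the arm is still holding the plunger knob up at the end of its travel.

- **Blanks:** each was gripped upright, carried to the lead-in and pushed into the lane with shut fingers. The last push stalled at feed y = 20.8 mm (21 mm expected) with 11 N. The pictures show three standing blanks, closed up and touching the brick.
- **Plunger:** I gripped the knob at 100–110 N and pulled it up about 18 mm. The upward pull read about 14 N just before the stop, then jumped to 36–43 N with under 1.5 mm more movement. It was handed in holding steady at 26 N with the tool tip at z = 0.109.
- **Carriage, nut, drift:** none appeared moved in the later pictures; the network boxes for nut and drift in the top view matched the start to within about 2 px.

**Checks that failed or disagreed:**
- The wrist camera read feed y about 4–9 mm too high, so I used the top and side views for y.
- The network no longer found the knob once it was gripped. Its rise was judged from the side picture (4.4 px, about 18 mm) and from the force.
- As the fingers closed on the knob, a brief 40 N sideways reading appeared and then settled to about 2 N.
- I did not check the hammer, horseshoe, offcut, tin and tongs against the start pictures. The arm did not work near them.

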